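# Refile a heat sink in an interlocked parts chest

## Task

The heat sink is in the wrong drawer of the parts chest, whose interlock lets only one drawer be open at a time. Lift it out and set it down on the bench, base down, shut that drawer fully home, then pull the other drawer wide open and lay the heat sink flat in its large front compartment, long side running front to back. Set it down without dropping it, leave that drawer open, and leave the tin, the solder spool and the phone where they are.

Things in the scene. Friction and masses are not known exactly. Their poses are not given: they have to be found in the camera images.
- chest: Grey parts chest fixed on the bench, 150 mm deep (its x, front to back), 308 wide (y), 66 high; origin: centre of its underside; front at x = -75 mm. Two drawers side by side, middles 80 mm left and right of the chest's; which is which varies. They slide out along its -x. A bolt between them blocks either drawer (up to 5 mm play) while the other is more than about 2 mm out; it needs no touching.
- cross_drawer (a joint): The drawer open at the start, with the heat sink: m pulled out, 0 home, stop at 0.12; stays where left; slides at 2 to 4 N. Its front 48 mm is a lane across its inner width of 122 mm, with a cross wall behind; the heat sink lies crosswise in it, only its ends free for fingers. Heights over the bench: floor 10, cross wall 42, sides 46, front 60 mm.
- long_drawer (a joint): The other drawer, shut at the start: values and sliding as cross_drawer (freeing the bolt takes about 1 N more). Front compartment 76 mm front to back, 98 mm left to right, a 23 mm lane on its right. Heights over the bench: floor 10, walls 42, front 60 mm. Lying front to back, the heat sink has 5 mm to spare at each end: only its long sides are free for fingers.
- cross_drawer_handle (a point): Middle of the handle of cross_drawer: a straight steel bar 11 mm thick, 80 mm long along the chest's y, its axis 35 mm in front of the drawer's front, 36 mm above the bench. Moves with the drawer; axes as the chest's. From above it can be pinched, hooked or pushed.
- long_drawer_handle (a point): Middle of the like handle of long_drawer: 35 mm in front of the drawer's front, 36 mm above the bench. Moves with the drawer; axes as the chest's.
- pocket (a point): Centre of the floor of long_drawer's front compartment (76 x 98 mm), 10 mm above the bench, 46 mm behind the drawer's front. Moves with the drawer; axes as the chest's.
- heat_sink_center (a point): Centre of the loose finned aluminium heat sink, a block 66 mm long (its x), 40 wide (its y), 28 high (its z, base down), 80 to 170 g; the point lies 14 mm above its base. It may be gripped over its ends (66 mm) or its long sides (40 mm).
- microscope: Stereo microscope, fixed above the grey mat on the right of the bench, an obstacle for the arm: it fills about x -130 to 130 mm, y -90 to 90 mm round this origin, from about 145 mm above the bench to 350 mm. The mat below it (a ribbed tray, 4 to 10 mm high) begins 126 mm nearer the robot than this origin and reaches from 185 mm left of it to 270 mm right; the bench in front of the mat is bare but for the spool and the phone.
- tin_center (a point): Middle of a green flat tin, 62 x 94 x 20 mm, lying on top of the chest; to be left alone.
- spool_center (a point): Middle of a solder spool, 48 mm across, 33 high, standing on the bench right of the chest; to be left alone.
- phone_center (a point): Middle of a black phone, 146 x 70 x 8 mm, lying on the bench further right; to be left alone.

How it is judged:
By the outcome, as a careful person would: the job done as asked, in the order asked, and still so for the second after the job is handed in, with the robot touching nothing.
It also fails if it takes over 72 s, if anything falls off the work surface, if the arm or the gripper's body presses on something with over 40 N, if the wrist force passes 120 N, or if a joint passes its speed limit or range.

## Robot

A 7-joint arm with a two-finger parallel gripper is mounted at the origin on a cart in front of the work surface, level with it; the furniture and walls round the work are solid. World frame = base frame: x ahead of the robot, y to its left, z up, the work surface at z = 0. Lengths are in m, angles in rad, forces in N, time in s.
With the tool pointing down it reaches from about 0.4 to 0.9 m from the base axis. Payload 5.6 kg.
Tool frame: the origin (TCP) lies at the very end of the fingers, on their centre line; the grasp point (between the pads) lies 19 mm behind it; z points along the fingers, y is the line along which they close (so a half turn about z gives the same grasp; the last joint's range is limited). The gripper opens to 92 mm and grips with 3 to 60 N. Pads are 20 mm wide; open, the fingers measure 128 mm over their backs; the gripper's body (75 mm by 189 mm) begins 69 mm behind the grasp point.
Start: joints at [1.063, 0.468, -0.012, 1.603, 0.006, 1.071, -0.056], TCP at [0.291, -0.581, 0.189] pointing down, gripper open.
Joint ranges: [-2.53, 2.53], [-0.31, 2.02], [-1.57, 1.55], [0.28, 2.44], [-1.29, 4.43], [0.15, 1.84], [-2.92, 2.92]. Speed limits (rad/s): [2.57, 2.57, 3.14, 3.14, 3.14, 3.14, 3.14].

## Interface

Orientations are given as a rotation vector (axis times angle).
In Python, from rig import r, viewer gives the robot as it stands.
- The arm moves only by the tool drive_tool, never from a script. Its arguments are lists of equal length, an entry for each row: "dp": the shift along the tool's x, y, z in mm, a list of three; "dr": the turn, a rotation vector about the tool's x, y, z in degrees, a list of three; "hand": the opening, from 0 (shut) to 1 (fully open). A call has 1 to 20 rows; each row is the pose to reach, as a shift and turn from the pose commanded when the call began, along the tool's axes at that moment; what a row does not reach only later rows make up. A row lasts 1/12 s, in which the tool goes at most 41.7 mm and 7.16 degrees, less where a joint would pass 70% of its speed; a pose out of reach is approached as far as the arm can. A call with a gripper value outside its range is refused whole. The fingers move at their own pace and stop on an object; "squeeze" is the grip in N (left out, the last holds). Time passes only in rows, so rows that repeat a pose let the fingers close. It gives the time, the measured TCP pose, the force, the opening and the grip force at its end, in the units of the state.
- r.observe(): the state, without advancing time (a new reading comes with each control period).
- viewer.camera(name): name is "side" or "top" or "wrist"; returns the picture (400x640x3 uint8, blue, green, red); there is no depth.
- viewer.get_calibration(name): a dict with "fov_y" (degrees; the focal length in pixels is half the picture's height over the tangent of half this angle, whatever the lens; pixels are square), "cx", "cy" (the principal point, pixels), "R" (3x3) and "t" (3): a world point X has camera coordinates R X + t. Camera axes: x right, y down, z forward; pixel columns grow to the right and rows downward; lengths in m; the calibration is good to about 2 mm. A picture is of the moment at which its call begins: read the wrist's pose just before it. get_calibration takes no time and is no camera call; for the wrist camera it gives the pose at the moment of the call.
- r.job_done(): hands the job in; it is judged then, once.
The state is a dict: "time_s": time; "joint_pos": joint angles; "qvel": joint speeds; "joint_torque": joint torques, N m; "ee_pos": TCP position; "tool_rot": TCP orientation; "ft_force": force on the tool from outside, world axes, zero at the start; "moment": the same for the moment, N m; "width": opening from 0.0 (shut) to 1.0 (fully open); "grasp_force": force on a finger pad.
Only numpy, scipy, OpenCV 4.12 (cv2) and the standard library are available. Lean on these libraries where they do the work, as an engineer would, in place of code of your own. Each camera call takes 0.05 s, during which the arm holds its last target. There are 200 camera calls.

## Working session

There is one attempt and no reset: what is moved stays moved. The work goes in short steps, Python scripts to look and compute and a tool call to move; the robot and the scene stay as the last step left them, time stands still between calls to the robot, and variables do not carry over. Pictures are saved under pics/ and viewed, at most 10 in all, crops included, and the job is handed in when it is done.

Besides the shell and the picture viewer there is one more tool, called after ">>>" by a JSON object that holds its "method" and its "body". drive_tool: Moves the arm, as the interface text tells. Its arguments: {"type":"object","properties":{"dp":{"type":"array"},"dr":{"type":"array"},"hand":{"type":"array"},"squeeze":{"type":"number"}},"required":["dp","dr","hand"]}

```bash
mkdir -p pics; ls; python3 - <<'E'
from rig import r, viewer
import cv2, numpy as np
print(r.observe())
for n in ("top","side","wrist"):
    c=viewer.get_calibration(n); print(n,c)
    if n!="wrist": cv2.imwrite(f"pics/{n}0.png",viewer.camera(n))
E
```

```text
pics
{'time_s': 0.0, 'joint_pos': array([ 1.0629549 ,  0.46836198, -0.01160458,  1.60361988,  0.00599575,
        1.07138844, -0.05630401]), 'qvel': array([-0.00280274,  0.00052151, -0.0019015 ,  0.00010965, -0.0007728 ,
       -0.00048227, -0.00101082]), 'joint_torque': array([ 1.51382519e-04, -5.20572889e+01, -1.18884697e-02, -2.43748838e+01,
       -5.65827813e-02,  1.73474243e-02,  1.64035291e-04]), 'ee_pos': array([ 0.29103978, -0.58050464,  0.18855179]), 'tool_rot': array([-3.05552472e+00, -7.23126851e-01,  8.09081061e-04]), 'ft_force': array([ 0.09616224, -0.18729053,  0.04995791]), 'moment': array([ 0.01545427, -0.0093111 , -0.01115096]), 'grasp_force': 0.0, 'width': 0.9993947129275289}
top {'fov_y': 44.06246954081668, 'cx': 324.2530564576366, 'cy': 205.12790944948182, 'R': array([[ 0.03048874, -0.99951777, -0.0058873 ],
       [-0.97893437, -0.02867017, -0.20215222],
       [ 0.20188594,  0.01192664, -0.97933642]]), 't': array([-0.12628335,  0.5802055 ,  1.4382178 ])}
side {'fov_y': 48.2741312422498, 'cx': 321.0864157139963, 'cy': 208.68057129862038, 'R': array([[ 0.96238789, -0.27107965,  0.01803811],
       [-0.14823214, -0.57957571, -0.80132343],
       [ 0.22767693,  0.76851013, -0.59795936]]), 't': array([-0.56351885,  0.11004993,  1.549814  ])}
wrist {'fov_y': 59.58677852763027, 'cx': 316.05231921027286, 'cy': 202.1943908459354, 'R': array([[ 4.47184793e-01, -8.94441422e-01, -5.50155501e-04],
       [-8.54910570e-01, -4.27601631e-01,  2.93742680e-01],
       [-2.62970868e-01, -1.30886926e-01, -9.55884373e-01]]), 't': array([-0.6490005 , -0.03327194,  0.39214327])}
```

View pics/top0.png

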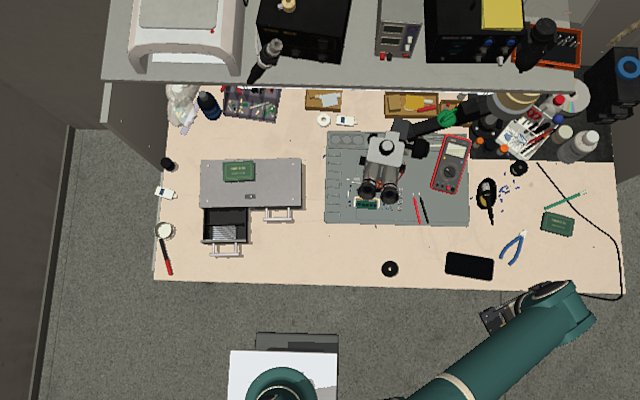

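View pics/side0.png

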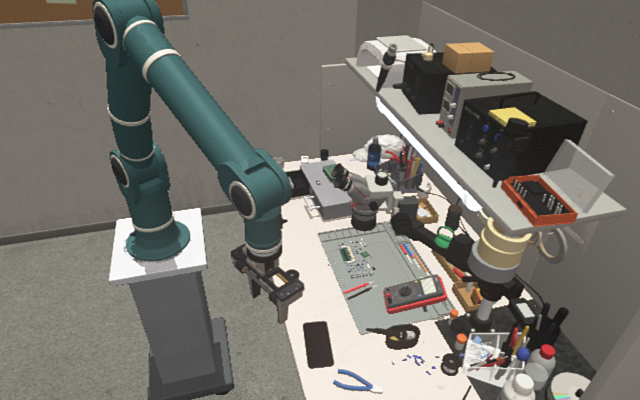

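The top view shows the chest at about (200–302, 158–208). The left drawer is open, with its handle near (227,254) and the heat sink near (222,232). The right drawer is shut, with its handle near (279,218). The spool is at (390,268) and the phone at (470,265).

```bash
cat > h.py <<'E'
from rig import r, viewer
import cv2, numpy as np
from scipy.spatial.transform import Rotation as Ro
def ray(cal,px,z):
    f=200/np.tan(np.radians(cal["fov_y"]/2)); R,t=cal["R"],cal["t"]
    d=R.T@np.array([(px[0]-cal["cx"])/f,(px[1]-cal["cy"])/f,1]); o=-R.T@t
    return o+d*(z-o[2])/d[2]
def proj(cal,X):
    f=200/np.tan(np.radians(cal["fov_y"]/2)); p=cal["R"]@np.array(X)+cal["t"]
    return [f*p[0]/p[2]+cal["cx"],f*p[1]/p[2]+cal["cy"]]
def go(target,yaw=None):
    """tool shift (mm) and turn (deg) to a TCP target pointing down with tool y at yaw (deg) in world"""
    s=r.observe(); R=Ro.from_rotvec(s["tool_rot"])
    dp=R.inv().apply(np.array(target)-s["ee_pos"])*1000
    out=[dp.round(1)]
    if yaw is not None:
        a=np.radians(yaw); y=np.array([np.cos(a),np.sin(a),0]); z=np.array([0,0,-1.]); x=np.cross(y,z)
        for sg in (1,-1):
            out.append((R.inv()*Ro.from_matrix(np.c_[sg*x,sg*y,z])).as_rotvec(degrees=True).round(1))
    return out
E
python3 - <<'E'
from h import *
c=viewer.get_calibration("top")
for n,p,z in [("chest FL",(202,207),.066),("chest FR",(301,207),.066),("chest BL",(202,159),.066),("chest BR",(300,159),.066),("hL",(227,254),.036),("hR",(279,218),.036),("sink",(222,232),.038),("spool",(390,268),.033),("phone",(470,265),.008),("edge",(250,280),0)]:
    print(n,ray(c,p,z).round(3))
s=r.observe();print(Ro.from_rotvec(s["tool_rot"]).as_matrix().round(3))
im=viewer.camera("top")[145:275,185:320]
cv2.imwrite("pics/top_c.png",cv2.resize(im,None,fx=4.5,fy=4.5,interpolation=cv2.INTER_CUBIC))
E
```

```text
chest FL [0.566 0.259 0.066]
chest FR [ 0.574 -0.039  0.066]
chest BL [0.716 0.272 0.066]
chest BR [ 0.725 -0.03   0.066]
hL [0.429 0.18  0.036]
hR [0.544 0.029 0.036]
sink [0.495 0.2   0.038]
spool [ 0.402 -0.312  0.033]
phone [ 0.421 -0.559  0.008]
edge [0.356 0.112 0.   ]
[[ 0.894  0.448 -0.001]
 [ 0.448 -0.894  0.001]
 [-0.    -0.002 -1.   ]]
```

View pics/top_c.png

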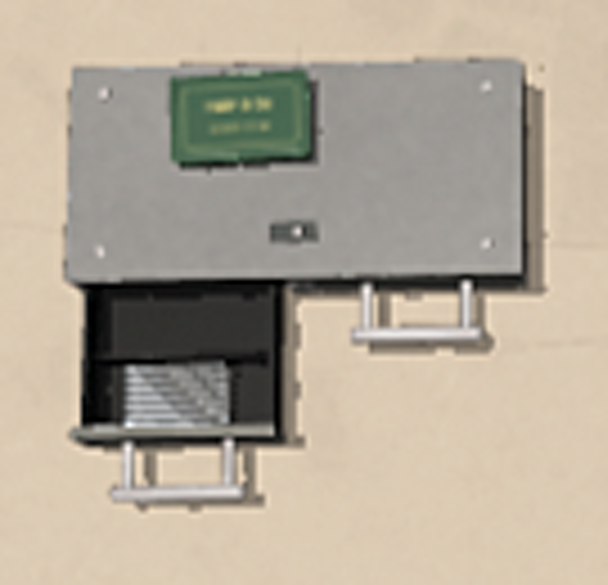

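```bash
python3 - <<'E'
from h import *
c=viewer.get_calibration("top")
for p in [(325,225),(470,225),(328,132)]: print(ray(c,p,.008).round(3))
print(go([.38,-.15,.22],-87)); print(go([.48,.15,.24],-87))
E
```

```text
[ 0.531 -0.113  0.008]
[ 0.545 -0.562  0.008]
[ 0.836 -0.113  0.008]
[array([ 272.5, -345.2,  -30.8]), array([-0.1,  0. , 23.6]), array([-0.000e+00, -1.000e-01, -1.564e+02])]
[array([ 496.3, -568.6,  -50.5]), array([-0.1,  0. , 23.6]), array([-0.000e+00, -1.000e-01, -1.564e+02])]
```

>>> {"method": "drive_tool", "body": {"dp": [[272,-345,-50],[272,-345,-50],[272,-345,-50],[272,-345,-50],[272,-345,-50],[272,-345,-50],[272,-345,-50],[272,-345,-50],[272,-345,-50],[272,-345,-50],[496,-569,-50],[496,-569,-50],[496,-569,-50],[496,-569,-50],[496,-569,-50],[496,-569,-50],[496,-569,-50],[496,-569,-50],[496,-569,-50],[496,-569,-50]], "dr": [[0,0,24],[0,0,24],[0,0,24],[0,0,24],[0,0,24],[0,0,24],[0,0,24],[0,0,24],[0,0,24],[0,0,24],[0,0,24],[0,0,24],[0,0,24],[0,0,24],[0,0,24],[0,0,24],[0,0,24],[0,0,24],[0,0,24],[0,0,24]], "hand": [0.83,0.83,0.83,0.83,0.83,0.83,0.83,0.83,0.83,0.83,0.83,0.83,0.83,0.83,0.83,0.83,0.83,0.83,0.83,0.83]}}

```text
time_s: 1.82
ee_pos: [0.4795, 0.1533, 0.2391]
tool_rot: [-3.139, -0.081, 0.001]
ft_force: [-0.1, 0.4, -0.5]
width: 0.831
grasp_force: 0.0
```

```bash
python3 - <<'E'
from h import *
s=r.observe(); print(s["time_s"],s["ee_pos"],s["joint_pos"],s["width"])
c=viewer.get_calibration("wrist"); im=viewer.camera("wrist"); np.save("w1.npy",im)
import pickle; pickle.dump(c,open("w1.pkl","wb"))
cv2.imwrite("pics/w1.png",im)
E
```

```text
1.8167 [0.47948608 0.15327741 0.2391144 ] [ 0.08829807  0.21537349 -0.52773139  1.87151306  0.11982964  1.0863909
 -2.00443006] 0.8307149420859883
```

View pics/w1.png

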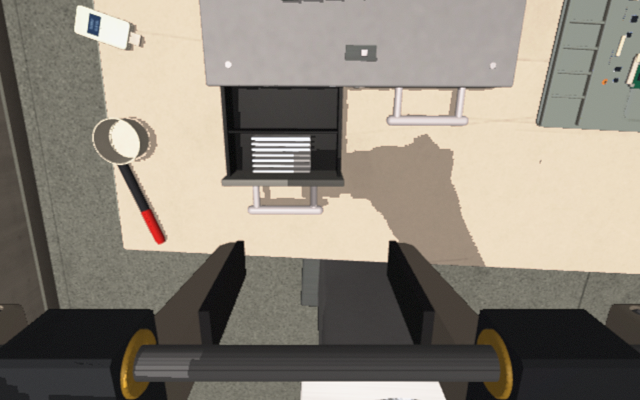

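The wrist view shows the heat sink top at about (251–313, 136–173) and the drawer front panel at (223–343, 180). The left handle bar runs (249–322, 210) and the right one (389–467, 121).

```bash
python3 - <<'E'
from h import *
import pickle
c=pickle.load(open("w1.pkl","rb")); im=np.load("w1.npy"); g=im.min(2)
m=(g>150).astype(np.uint8)
# sink: fins bright
k=np.zeros_like(m); k[125:177,235:335]=m[125:177,235:335]
k=cv2.morphologyEx(k,cv2.MORPH_CLOSE,np.ones((9,9)))
ct=max(cv2.findContours(k,0,2)[0],key=cv2.contourArea); print("sinkpix",cv2.boundingRect(ct),cv2.minAreaRect(ct))
bb=cv2.boxPoints(cv2.minAreaRect(ct)); print(np.array([ray(c,p,.038) for p in bb]).round(4))
for n,p,z in [("CFL",(207,86),.066),("CFR",(514,86),.066),("pL",(223,181),.06),("pR",(343,181),.06),("hLl",(250,210),.0415),("hLr",(322,210),.0415),("hRl",(389,121),.0415),("hRr",(467,121),.0415),("inL",(230,150),.046),("inR",(338,150),.046)]:
    print(n,ray(c,p,z).round(4))
E
```

```text
sinkpix (251, 137, 60, 36) ((280.5, 154.5), (35.0, 59.0), 90.0)
[[0.5131 0.2283 0.038 ]
 [0.5164 0.1621 0.038 ]
 [0.4764 0.1603 0.038 ]
 [0.4729 0.2285 0.038 ]]
CFL [0.5649 0.2672 0.066 ]
CFR [ 0.5805 -0.0399  0.066 ]
pL [0.4662 0.2554 0.06  ]
pR [0.4729 0.1234 0.06  ]
hLl [0.4277 0.2293 0.0415]
hLr [0.432  0.144  0.0415]
hRl [0.5386 0.0762 0.0415]
hRr [ 0.5429 -0.0094  0.0415]
inL [0.4985 0.2503 0.046 ]
inR [0.5046 0.1303 0.046 ]
```

```bash
python3 - <<'E'
from h import *
print(go([.4945,.194,.08],-87))
E
```

```text
[array([ 17.6, -42.7, 158.9]), array([ 0. ,  0.1, -0.2]), array([ 1.000e-01, -0.000e+00,  1.798e+02])]
```

>>> {"method": "drive_tool", "body": {"dp": [[18,-43,159],[18,-43,159],[18,-43,159],[18,-43,159],[18,-43,159],[18,-43,159],[18,-43,159]], "dr": [[0,0,0],[0,0,0],[0,0,0],[0,0,0],[0,0,0],[0,0,0],[0,0,0]], "hand": [0.8,0.8,0.8,0.8,0.8,0.8,0.8]}}

```text
time_s: 2.45
ee_pos: [0.4967, 0.1923, 0.0822]
tool_rot: [3.14, 0.069, 0.003]
ft_force: [0.3, 0.6, 1.2]
width: 0.798
grasp_force: 0.0
```

```bash
python3 - <<'E'
from h import *
s=r.observe(); print(s["time_s"],s["ee_pos"],s["width"])
c=viewer.get_calibration("wrist"); im=viewer.camera("wrist"); np.save("w2.npy",im)
import pickle; pickle.dump(c,open("w2.pkl","wb"))
cv2.imwrite("pics/w2.png",im)
E
```

```text
2.45 [0.49673244 0.1922555  0.08217905] 0.7976424328459824
```

View pics/w2.png

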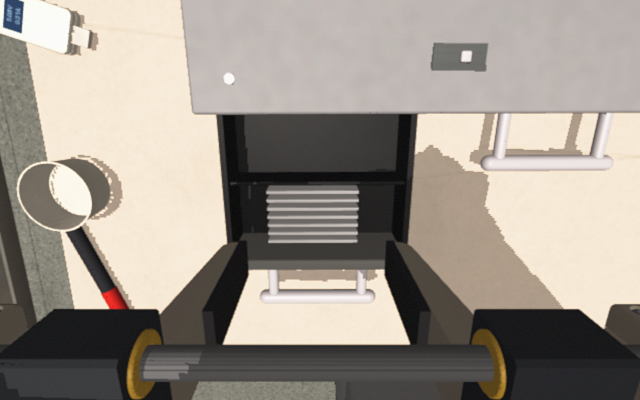

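The sink top spans (266–358, 185–243), the drawer's inner walls are at about x=240 and 400, and the fingertips' inner edges are at 247 and 387.

```bash
python3 - <<'E'
from h import *
import pickle
c=pickle.load(open("w2.pkl","rb")); im=np.load("w2.npy"); g=im.min(2)
R=Ro.from_rotvec(r.observe()["tool_rot"]); p0=r.observe()["ee_pos"]
T=lambda X: (R.inv().apply(X-p0)*1000).round(1)
print(r.observe()["ee_pos"], go([.4945,.194,.08],-87))
for n,p,z in [("sTL",(268,186),.038),("sTR",(358,186),.038),("sBL",(266,243),.038),("sBR",(359,243),.038),("lipL",(231,215),.046),("lipR",(411,215),.046),("inL",(242,215),.046),("inR",(405,215),.046),("tipL",(247,241),.082),("tipR",(387,241),.082),("tipLo",(230,241),.082)]:
    print(n,ray(c,p,z).round(4),T(ray(c,p,z)))
print(g[213:217:3,222:280].tolist(),g[215,355:420].tolist())
E
```

```text
[0.49745144 0.19262641 0.08306892] [array([-2.9, -1.5,  3.1]), array([ 0. , -0.2, -0.5]), array([ -0.4,  -0. , 179.5])]
sTL [0.5164 0.2271 0.038 ] [ 20.2 -33.6  45.2]
sTR [0.5191 0.1634 0.038 ] [20.1 30.1 45.2]
sBL [0.4725 0.2285 0.038 ] [-23.5 -36.9  45. ]
sBR [0.4754 0.1593 0.038 ] [-23.6  32.3  45. ]
lipL [0.4963 0.252  0.046 ] [  1.4 -59.3  37.1]
lipR [0.5017 0.1257 0.046 ] [ 1.2 67.  37.1]
inL [0.4967 0.2443 0.046 ] [  1.3 -51.6  37.1]
inR [0.5015 0.1299 0.046 ] [ 1.2 62.8 37.1]
tipL [0.4928 0.2341 0.082 ] [ -2.8 -41.6   1.1]
tipR [0.4964 0.1492 0.082 ] [-2.9 43.4  1.1]
tipLo [0.4924 0.2444 0.082 ] [ -2.8 -51.9   1.1]
[[213, 204, 149, 61, 41, 45, 45, 38, 28, 11, 12, 11, 9, 11, 14, 12, 13, 11, 12, 18, 24, 26, 25, 22, 26, 27, 28, 26, 25, 29, 26, 25, 26, 27, 30, 25, 24, 27, 27, 28, 26, 27, 28, 26, 25, 31, 66, 92, 101, 100, 101, 101, 100, 100, 101, 101, 101, 101], [217, 215, 172, 72, 40, 45, 46, 43, 32, 13, 13, 13, 11, 15, 13, 13, 14, 12, 13, 15, 22, 27, 24, 25, 23, 26, 27, 26, 26, 25, 24, 27, 26, 27, 27, 25, 29, 28, 25, 28, 28, 30, 28, 21, 40, 110, 151, 152, 152, 151, 151, 150, 152, 152, 152, 151, 151, 152]] [134, 135, 115, 65, 34, 32, 31, 34, 34, 33, 33, 31, 34, 33, 31, 33, 33, 30, 34, 34, 33, 32, 34, 33, 34, 32, 32, 34, 32, 34, 36, 33, 31, 33, 34, 32, 34, 25, 16, 12, 8, 14, 10, 8, 16, 13, 13, 13, 13, 26, 33, 34, 32, 34, 66, 111, 133, 134, 134, 133, 133, 135, 135, 135, 135]
```

>>> {"method": "drive_tool", "body": {"dp": [[-1,-1,30],[-1,-1,50],[-1,-1,50],[-1,-1,50],[-1,-1,50]], "dr": [[0,0,0],[0,0,0],[0,0,0],[0,0,0],[0,0,0]], "hand": [0.8,0.8,0.8,0.8,0.8]}}

```text
time_s: 2.92
ee_pos: [0.4965, 0.1948, 0.0331]
tool_rot: [-3.14, -0.071, -0.006]
ft_force: [-0.2, -0.2, -0.5]
width: 0.8
grasp_force: 0.0
```

```bash
python3 - <<'E'
from h import *
s=r.observe(); print(s["time_s"],s["ee_pos"],s["width"],s["ft_force"], go([.4955,.194,.013],-87))
E
```

```text
2.9167 [0.49647758 0.19479452 0.03306344] 0.8001306889474504 [-0.22301788 -0.16411506 -0.46511645] [array([-1.1,  0.8, 20.1]), array([-0. , -0.2, -0.4]), array([-4.000e-01,  1.000e-01,  1.796e+02])]
```

>>> {"method": "drive_tool", "body": {"dp": [[0,0,10],[0,0,18],[0,0,18],[0,0,18],[0,0,18],[0,0,18],[0,0,18],[0,0,18],[0,0,18],[0,0,18]], "dr": [[0,0,0],[0,0,0],[0,0,0],[0,0,0],[0,0,0],[0,0,0],[0,0,0],[0,0,0],[0,0,0],[0,0,0]], "hand": [0.8,0.8,0.8,0.68,0.68,0.68,0.68,0.68,0.68,0.68], "squeeze": 20}}

```text
time_s: 3.75
ee_pos: [0.4947, 0.1946, 0.0125]
tool_rot: [3.141, 0.072, -0.0]
ft_force: [0.0, 0.2, -0.3]
width: 0.697
grasp_force: 20.0
```

```bash
python3 - <<'E'
from h import *
print(go([.435,-.16,.11],3)); print(go([.435,-.16,.013],3))
E
```

```text
[array([-75.8, 351.5, -97.5]), array([  0. ,   0. , -90.4]), array([ 0. , -0. , 89.6])]
[array([-75.8, 351.5,  -0.5]), array([  0. ,   0. , -90.4]), array([ 0. , -0. , 89.6])]
```

>>> {"method": "drive_tool", "body": {"dp": [[0,0,-20],[0,0,-50],[0,0,-90],[0,0,-100],[0,0,-100]], "dr": [[0,0,0],[0,0,0],[0,0,0],[0,0,0],[0,0,0]], "hand": [0.66,0.66,0.66,0.66,0.66]}}

```text
time_s: 4.17
ee_pos: [0.4971, 0.1956, 0.1157]
tool_rot: [-3.139, -0.072, -0.01]
ft_force: [0.5, 0.3, -0.8]
width: 0.697
grasp_force: 20.0
```

Held (width 0.697). Now across, with the turn.

>>> {"method": "drive_tool", "body": {"dp": [[0,40,0],[-20,80,0],[-76,352,0],[-76,352,0],[-76,352,0],[-76,352,0],[-76,352,0],[-76,352,0],[-76,352,0],[-76,352,0],[-76,352,0],[-76,352,0],[-76,352,0],[-76,352,0],[-76,352,0],[-76,352,0],[-76,352,0],[-76,352,0],[-76,352,40],[-76,352,70]], "dr": [[0,0,0],[0,0,-7],[0,0,-14],[0,0,-21],[0,0,-28],[0,0,-35],[0,0,-42],[0,0,-49],[0,0,-56],[0,0,-63],[0,0,-70],[0,0,-77],[0,0,-84],[0,0,-90],[0,0,-90],[0,0,-90],[0,0,-90],[0,0,-90],[0,0,-90],[0,0,-90]], "hand": [0.66,0.66,0.66,0.66,0.66,0.66,0.66,0.66,0.66,0.66,0.66,0.66,0.66,0.66,0.66,0.66,0.66,0.66,0.66,0.66]}}

```text
time_s: 5.83
ee_pos: [0.4356, -0.1612, 0.0418]
tool_rot: [2.17, 2.267, 0.001]
ft_force: [-0.8, -0.1, -1.5]
width: 0.698
grasp_force: 20.0
```

```bash
python3 - <<'E'
from h import *
s=r.observe(); print(s["ee_pos"],s["joint_pos"].round(2),s["ft_force"],go([.435,-.16,.005],3))
E
```

```text
[ 0.43559595 -0.16123498  0.04182082] [ 0.83  0.49 -0.65  2.12  0.47  0.67 -0.1 ] [-0.7563591  -0.10437172 -1.52112142] [array([ 1.3, -0.6, 36.8]), array([ 0.1,  0.1, -0.5]), array([  0.2,  -0.2, 179.5])]
```

>>> {"method": "drive_tool", "body": {"dp": [[0,0,15],[0,0,28],[0,0,34],[0,0,37],[0,0,38],[0,0,39],[0,0,39.5],[0,0,39.5]], "dr": [[0,0,0],[0,0,0],[0,0,0],[0,0,0],[0,0,0],[0,0,0],[0,0,0],[0,0,0]], "hand": [0.66,0.66,0.66,0.66,0.66,0.66,0.66,0.66]}}

```text
time_s: 6.5
ee_pos: [0.4353, -0.1608, 0.0036]
tool_rot: [2.169, 2.27, 0.0]
ft_force: [-0.3, -0.6, -1.3]
width: 0.694
grasp_force: 20.0
```

>>> {"method": "drive_tool", "body": {"dp": [[0,0,0.7],[0,0,1.2],[0,0,1.5],[0,0,1.5]], "dr": [[0,0,0],[0,0,0],[0,0,0],[0,0,0]], "hand": [0.66,0.66,0.66,0.66]}}

```text
time_s: 6.83
ee_pos: [0.4352, -0.1608, 0.0021]
tool_rot: [2.17, 2.271, -0.0]
ft_force: [-1.8, 0.7, 4.8]
width: 0.697
grasp_force: 20.0
```

>>> {"method": "drive_tool", "body": {"dp": [[0,0,0],[0,0,0],[0,0,0],[0,0,0],[0,0,-15],[0,0,-40],[0,0,-80],[0,0,-110],[0,0,-110],[0,0,-110]], "dr": [[0,0,0],[0,0,0],[0,0,0],[0,0,0],[0,0,0],[0,0,0],[0,0,0],[0,0,0],[0,0,0],[0,0,0]], "hand": [0.72,0.78,0.85,0.85,0.85,0.85,0.85,0.85,0.85,0.85]}}

```text
time_s: 7.67
ee_pos: [0.4359, -0.1613, 0.1129]
tool_rot: [2.168, 2.268, 0.001]
ft_force: [-0.0, -0.4, -0.3]
width: 0.852
grasp_force: 0.0
```

```bash
python3 - <<'E'
from h import *
import pickle
s=r.observe(); print(s["time_s"],s["ee_pos"],s["width"],go([.4,.187,.11],-87),go([.4,.187,.022],-87))
c=viewer.get_calibration("wrist"); im=viewer.camera("wrist"); cv2.imwrite("pics/w3.png",im)
np.save("w3.npy",im); pickle.dump(c,open("w3.pkl","wb"))
E
```

```text
7.6667 [ 0.435873   -0.16125237  0.1128543 ] 0.8516910066682345 [array([349.5, -20.1,   2. ]), array([ 0.2, -0. , 89.6]), array([  0. ,   0.2, -90.4])] [array([349.7, -20.4,  90. ]), array([ 0.2, -0. , 89.6]), array([  0. ,   0.2, -90.4])]
```

View pics/w3.png

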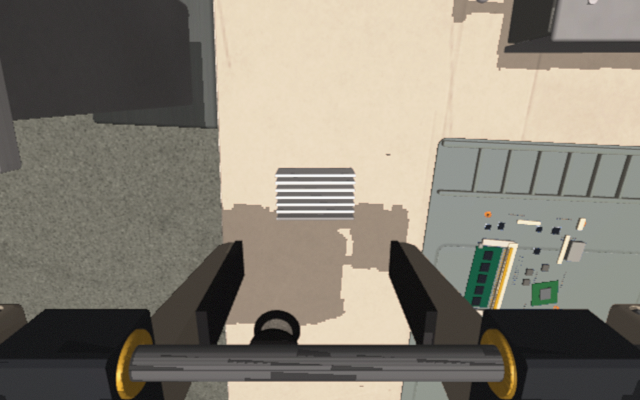

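The heat sink stands upright on the bench at (276–354, 168–219), fins up and clear of the mat. Next I go to the front of the left handle with the fingers closed.

>>> {"method": "drive_tool", "body": {"dp": [[350,-20,0],[350,-20,0],[350,-20,0],[350,-20,0],[350,-20,0],[350,-20,0],[350,-20,0],[350,-20,0],[350,-20,0],[350,-20,0],[350,-20,0],[350,-20,0],[350,-20,0],[350,-20,0],[350,-20,0],[350,-20,20],[350,-20,50],[350,-20,80],[350,-20,90],[350,-20,90]], "dr": [[0,0,7],[0,0,14],[0,0,21],[0,0,28],[0,0,35],[0,0,42],[0,0,49],[0,0,56],[0,0,63],[0,0,70],[0,0,77],[0,0,84],[0,0,90],[0,0,90],[0,0,90],[0,0,90],[0,0,90],[0,0,90],[0,0,90],[0,0,90]], "hand": [0,0,0,0,0,0,0,0,0,0,0,0,0,0,0,0,0,0,0,0]}}

```text
time_s: 9.38
ee_pos: [0.3961, 0.1871, 0.0188]
tool_rot: [3.138, 0.076, -0.011]
ft_force: [0.6, 0.6, 0.5]
width: 0.007
grasp_force: 0.0
```

```bash
python3 - <<'E'
from h import *
import pickle
s=r.observe(); print(s["time_s"],s["ee_pos"],s["width"],s["ft_force"],go([.517,.193,.022],-87))
c=pickle.load(open("w3.pkl","rb"))
for p in [(276,169),(354,169),(276,218),(354,218)]: print(ray(c,p,.028).round(4))
E
```

```text
9.3833 [0.39611828 0.18710768 0.01876119] 0.006912651411161085 [0.61582683 0.64914363 0.46807696] [array([121. ,  -0. ,  -4.1]), array([ 0.1,  0.4, -0.2]), array([  0.6,  -0.2, 179.8])]
[ 0.4016 -0.1375  0.028 ]
[ 0.4652 -0.1348  0.028 ]
[ 0.402 -0.18   0.028]
[ 0.4684 -0.1771  0.028 ]
```

>>> {"method": "drive_tool", "body": {"dp": [[10,0,-3],[20,0,-3],[32,0,-3],[44,0,-3],[56,0,-3],[68,0,-3],[80,0,-3],[90,0,-3],[100,0,-3],[106,0,-3],[110,0,-3],[112,0,-3],[112,0,-3]], "dr": [[0,0,0],[0,0,0],[0,0,0],[0,0,0],[0,0,0],[0,0,0],[0,0,0],[0,0,0],[0,0,0],[0,0,0],[0,0,0],[0,0,0],[0,0,0]], "hand": [0,0,0,0,0,0,0,0,0,0,0,0,0]}}

```text
time_s: 10.47
ee_pos: [0.5114, 0.1932, 0.0245]
tool_rot: [-3.141, -0.072, -0.001]
ft_force: [0.1, 0.0, -0.0]
width: 0.008
grasp_force: 0.0
```

>>> {"method": "drive_tool", "body": {"dp": [[2,0,0],[4,0,0],[6,0,0],[7,0,0]], "dr": [[0,0,0],[0,0,0],[0,0,0],[0,0,0]], "hand": [0,0,0,0]}}

```text
time_s: 10.8
ee_pos: [0.5177, 0.1936, 0.0244]
tool_rot: [3.14, 0.072, -0.0]
ft_force: [-1.8, -0.2, 1.5]
width: 0.002
grasp_force: 0.8
```

>>> {"method": "drive_tool", "body": {"dp": [[1.5,0,0],[3,0,0],[4,0,0]], "dr": [[0,0,0],[0,0,0],[0,0,0]], "hand": [0,0,0]}}

```text
time_s: 11.05
ee_pos: [0.5218, 0.1938, 0.0244]
tool_rot: [3.141, 0.072, -0.0]
ft_force: [-2.3, 0.0, 0.6]
width: 0.004
grasp_force: 0.8
```

>>> {"method": "drive_tool", "body": {"dp": [[1,0,0],[2,0,0],[3,0,0],[4,0,0]], "dr": [[0,0,0],[0,0,0],[0,0,0],[0,0,0]], "hand": [0,0,0,0]}}

```text
time_s: 11.38
ee_pos: [0.5257, 0.194, 0.0244]
tool_rot: [3.141, 0.072, -0.0]
ft_force: [-0.8, -0.7, 0.5]
width: 0.004
grasp_force: 0.8
```

>>> {"method": "drive_tool", "body": {"dp": [[1,0,0],[2,0,0],[3,0,0],[4,0,0]], "dr": [[0,0,0],[0,0,0],[0,0,0],[0,0,0]], "hand": [0,0,0,0]}}

```text
time_s: 11.72
ee_pos: [0.5298, 0.1942, 0.0244]
tool_rot: [3.141, 0.072, -0.0]
ft_force: [-2.5, -0.7, 0.4]
width: 0.002
grasp_force: 0.8
```

```bash
python3 - <<'E'
from h import *
im=viewer.camera("top")[145:275,185:320]
cv2.imwrite("pics/top2.png",cv2.resize(im,None,fx=4.5,fy=4.5,interpolation=cv2.INTER_CUBIC))
E
```

>>> {"method": "drive_tool", "body": {"dp": [[1,0,0],[2,0,0],[3,0,0],[4,0,0]], "dr": [[0,0,0],[0,0,0],[0,0,0],[0,0,0]], "hand": [0,0,0,0]}}

```text
time_s: 12.1
ee_pos: [0.5338, 0.1944, 0.0244]
tool_rot: [3.141, 0.072, -0.0]
ft_force: [-1.7, -0.3, -0.2]
width: 0.004
grasp_force: 0.8
```

```bash
python3 - <<'E'
from h import *
import pickle
print(r.observe()["ee_pos"])
c=viewer.get_calibration("wrist"); im=viewer.camera("wrist"); cv2.imwrite("pics/w4.png",im)
np.save("w4.npy",im); pickle.dump(c,open("w4.pkl","wb"))
E
```

```text
[0.53378275 0.19438224 0.02442704]
```

View pics/w4.png

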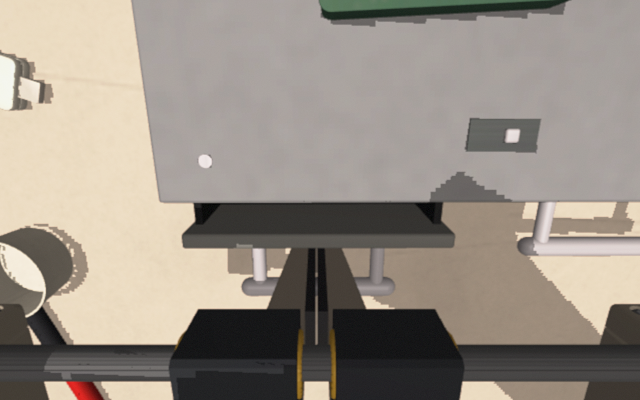

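The bar is at (243–393, 287) and the front panel's face at row 245. The fingers seem to sit over or behind the bar, so I'm checking the geometry.

```bash
python3 - <<'E'
from h import *
import pickle
c=pickle.load(open("w4.pkl","rb")); p=r.observe()["ee_pos"]
print("tcp",proj(c,p),"10mm up",proj(c,p+[0,0,.03]),"cam",-c["R"].T@c["t"])
for n,q,z in [("barL",(250,287),.0415),("barR",(386,287),.0415),("panelfrontTop",(184,243),.06),("panelR",(453,243),.06),("chestF",(162,202),.066),("chestFR",(600,202),.066),("RbarL",(525,246),.0415)]: print(n,ray(c,q,z).round(4))
c=pickle.load(open("w2.pkl","rb"))
for n,q,z in [("w2 bar",(318,297),.0415),("w2 Rbar",(547,163),.0415),("w2 chestF",(300,112),.066)]: print(n,ray(c,q,z).round(4))
E
```

```text
tcp [np.float64(316.1055623036151), np.float64(237.46303806914656)] 10mm up [np.float64(316.1786466063418), np.float64(259.8507819285548)] cam [0.61624195 0.19831314 0.2200326 ]
barL [0.5087 0.2315 0.0415]
barR [0.5121 0.153  0.0415]
panelfrontTop [0.5431 0.2605 0.06  ]
panelR [0.549 0.127 0.06 ]
chestF [0.566 0.267 0.066]
chestFR [0.5749 0.0651 0.066 ]
RbarL [0.5412 0.0784 0.0415]
w2 bar [0.4306 0.1879 0.0415]
w2 Rbar [0.5416 0.0358 0.0415]
w2 chestF [0.5693 0.2048 0.066 ]
```

The fingers are in the gap behind the bar, touching the front panel, with the drawer about 22 mm out. Pushing on the panel works too, so I'll continue gently and check the force.

>>> {"method": "drive_tool", "body": {"dp": [[2,0,0],[4,0,0],[6,0,0],[8,0,0],[10,0,0],[12,0,0],[14,0,0],[16,0,0],[16,0,0]], "dr": [[0,0,0],[0,0,0],[0,0,0],[0,0,0],[0,0,0],[0,0,0],[0,0,0],[0,0,0],[0,0,0]], "hand": [0,0,0,0,0,0,0,0,0]}}

```text
time_s: 12.9
ee_pos: [0.5504, 0.1952, 0.0245]
tool_rot: [-3.141, -0.072, -0.001]
ft_force: [-0.3, -0.2, -0.8]
width: 0.006
grasp_force: 0.2
```

Now I lift out and go in front of the bar, to finish from there and look.

>>> {"method": "drive_tool", "body": {"dp": [[-3,0,0],[-3,0,-30],[-3,0,-60],[-3,0,-60],[-40,0,-60],[-70,0,-60],[-70,0,-60]], "dr": [[0,0,0],[0,0,0],[0,0,0],[0,0,0],[0,0,0],[0,0,0],[0,0,0]], "hand": [0,0,0,0,0,0,0]}}

```text
time_s: 13.48
ee_pos: [0.4741, 0.1918, 0.0841]
tool_rot: [3.139, 0.078, -0.005]
ft_force: [-0.8, -0.5, -0.3]
width: 0.003
grasp_force: 0.0
```

```bash
python3 - <<'E'
from h import *
import pickle
print(r.observe()["ee_pos"])
c=viewer.get_calibration("wrist"); im=viewer.camera("wrist"); cv2.imwrite("pics/w5.png",im)
np.save("w5.npy",im); pickle.dump(c,open("w5.pkl","wb"))
E
```

```text
[0.47406736 0.19176951 0.08410875]
```

View pics/w5.png

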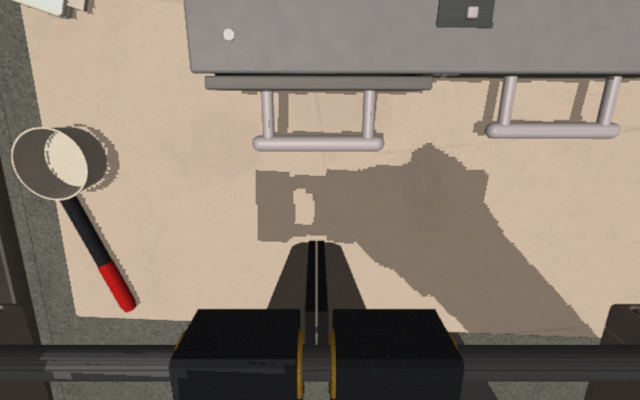

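The left bar is at (255–382, 144) and the right one at (488–620, 131), so the drawer is several mm short of home. I'll lower in front of the bar and push.

```bash
python3 - <<'E'
from h import *
import pickle
c=pickle.load(open("w5.pkl","rb"))
for q in [(262,144),(376,144),(495,131),(613,131)]: print(ray(c,q,.0415).round(4))
E
```

```text
[0.5229 0.2308 0.0415]
[0.5266 0.1535 0.0415]
[0.5392 0.0745 0.0415]
[ 0.543  -0.0049  0.0415]
```

>>> {"method": "drive_tool", "body": {"dp": [[0,0,30],[0,0,60],[0,0,60],[0,0,60],[10,0,60],[20,0,60],[25,0,60],[30,0,60],[30,0,60]], "dr": [[0,0,0],[0,0,0],[0,0,0],[0,0,0],[0,0,0],[0,0,0],[0,0,0],[0,0,0],[0,0,0]], "hand": [0,0,0,0,0,0,0,0,0]}}

```text
time_s: 14.28
ee_pos: [0.5118, 0.1934, 0.0253]
tool_rot: [-3.14, -0.07, -0.004]
ft_force: [-0.1, 0.4, 0.7]
width: 0.006
grasp_force: 0.0
```

>>> {"method": "drive_tool", "body": {"dp": [[1,0,0],[2,0,0],[3,0,0],[4,0,0],[5,0,0],[6,0,0]], "dr": [[0,0,0],[0,0,0],[0,0,0],[0,0,0],[0,0,0],[0,0,0]], "hand": [0,0,0,0,0,0]}}

```text
time_s: 14.78
ee_pos: [0.5157, 0.1936, 0.0244]
tool_rot: [3.141, 0.072, -0.0]
ft_force: [0.3, -1.0, -0.5]
width: 0.007
grasp_force: 0.0
```

>>> {"method": "drive_tool", "body": {"dp": [[1,0,0],[2,0,0],[3,0,0],[4,0,0],[5,0,0],[5,0,0]], "dr": [[0,0,0],[0,0,0],[0,0,0],[0,0,0],[0,0,0],[0,0,0]], "hand": [0,0,0,0,0,0]}}

```text
time_s: 15.28
ee_pos: [0.521, 0.1938, 0.0244]
tool_rot: [-3.141, -0.072, -0.0]
ft_force: [0.4, 0.2, -0.6]
width: 0.005
grasp_force: 0.0
```

```bash
python3 - <<'E'
from h import *
import pickle
c=viewer.get_calibration("wrist"); im=viewer.camera("wrist")
# bar row along a column left of the fingers: bright band
for x in (255,375): 
    col=im[:,x].min(1).astype(int); print(x,[(y,col[y]) for y in range(215,300,3)])
print(r.observe()["ee_pos"],[proj(c,[.5225+.0008,.230,.0415]),proj(c,[.5328,.2308,.0415])])
np.save("w6.npy",im); pickle.dump(c,open("w6.pkl","wb")); cv2.imwrite("pics/w6.png",im)
E
```

```text
255 [(215, np.int64(124)), (218, np.int64(123)), (221, np.int64(123)), (224, np.int64(123)), (227, np.int64(123)), (230, np.int64(122)), (233, np.int64(198)), (236, np.int64(188)), (239, np.int64(194)), (242, np.int64(223)), (245, np.int64(198)), (248, np.int64(177)), (251, np.int64(113)), (254, np.int64(113)), (257, np.int64(113)), (260, np.int64(114)), (263, np.int64(113)), (266, np.int64(112)), (269, np.int64(114)), (272, np.int64(113)), (275, np.int64(180)), (278, np.int64(179)), (281, np.int64(182)), (284, np.int64(179)), (287, np.int64(180)), (290, np.int64(180)), (293, np.int64(178)), (296, np.int64(176)), (299, np.int64(177))]
375 [(215, np.int64(104)), (218, np.int64(105)), (221, np.int64(108)), (224, np.int64(108)), (227, np.int64(109)), (230, np.int64(110)), (233, np.int64(110)), (236, np.int64(108)), (239, np.int64(129)), (242, np.int64(138)), (245, np.int64(126)), (248, np.int64(112)), (251, np.int64(114)), (254, np.int64(113)), (257, np.int64(112)), (260, np.int64(111)), (263, np.int64(111)), (266, np.int64(112)), (269, np.int64(113)), (272, np.int64(112)), (275, np.int64(113)), (278, np.int64(112)), (281, np.int64(111)), (284, np.int64(111)), (287, np.int64(112)), (290, np.int64(114)), (293, np.int64(114)), (296, np.int64(113)), (299, np.int64(117))]
[0.52083462 0.19379149 0.024446  ] [[np.float64(251.14650864272502), np.float64(243.29158367208387)], [np.float64(249.50993692519802), np.float64(227.2315468149398)]]
```

View pics/w6.png

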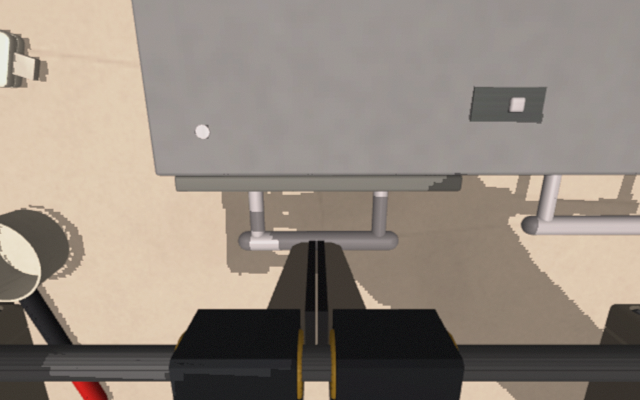

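This view explains it. The closed fingertips end at row 241, where the TCP would project to row 237 with a 10 mm half-width ahead of it. In w2 the tip spacing also implied tips nearer the camera. So the physical fingertips end roughly 25 mm above the reported TCP and passed over the bar. I'll back off, go down to TCP z≈3 mm and push again.

>>> {"method": "drive_tool", "body": {"dp": [[-20,0,0],[-38,0,0],[-38,0,0],[-38,0,10],[-38,0,17],[-38,0,21],[-38,0,21],[-38,0,21]], "dr": [[0,0,0],[0,0,0],[0,0,0],[0,0,0],[0,0,0],[0,0,0],[0,0,0],[0,0,0]], "hand": [0,0,0,0,0,0,0,0]}}

```text
time_s: 16.0
ee_pos: [0.4829, 0.192, 0.0028]
tool_rot: [3.141, 0.072, -0.001]
ft_force: [-0.2, 0.6, 0.9]
width: 0.004
grasp_force: 0.0
```

>>> {"method": "drive_tool", "body": {"dp": [[8,0,0],[16,0,0],[22,0,0],[26,0,0],[28,0,0],[30,0,0],[32,0,0],[32,0,0]], "dr": [[0,0,0],[0,0,0],[0,0,0],[0,0,0],[0,0,0],[0,0,0],[0,0,0],[0,0,0]], "hand": [0,0,0,0,0,0,0,0]}}

```text
time_s: 16.67
ee_pos: [0.5148, 0.1935, 0.0034]
tool_rot: [3.141, 0.072, -0.0]
ft_force: [-0.9, 0.5, 1.5]
width: 0.003
grasp_force: 0.3
```

>>> {"method": "drive_tool", "body": {"dp": [[1,0,0],[2,0,0],[3,0,0],[4,0,0],[5,0,0],[5,0,0]], "dr": [[0,0,0],[0,0,0],[0,0,0],[0,0,0],[0,0,0],[0,0,0]], "hand": [0,0,0,0,0,0]}}

```text
time_s: 17.17
ee_pos: [0.5191, 0.1937, 0.0033]
tool_rot: [3.14, 0.072, -0.002]
ft_force: [-4.3, -0.6, 2.8]
width: 0.001
grasp_force: 1.8
```

>>> {"method": "drive_tool", "body": {"dp": [[1,0,0],[2,0,0],[3,0,0],[4,0,0],[4,0,0]], "dr": [[0,0,0],[0,0,0],[0,0,0],[0,0,0],[0,0,0]], "hand": [0,0,0,0,0]}}

```text
time_s: 17.58
ee_pos: [0.5193, 0.1936, 0.0031]
tool_rot: [3.138, 0.073, -0.012]
ft_force: [-12.4, -1.5, 10.1]
width: 0.007
grasp_force: 6.5
```

Home: it stopped at 12 N. Now to the gap behind the right handle.

>>> {"method": "drive_tool", "body": {"dp": [[-14,0,0],[-14,0,-20],[-14,0,-50],[-14,0,-70],[-14,0,-70]], "dr": [[0,0,0],[0,0,0],[0,0,0],[0,0,0],[0,0,0]], "hand": [0,0,0,0,0]}}

```text
time_s: 18.0
ee_pos: [0.5136, 0.1949, 0.0777]
tool_rot: [-3.138, -0.072, -0.014]
ft_force: [1.0, -0.1, 0.7]
width: 0.002
grasp_force: 0.0
```

```bash
python3 - <<'E'
from h import *
print(r.observe()["ee_pos"],go([.5625,.035,.073],-87))
E
```

```text
[0.51363086 0.19488275 0.07773242] [array([ 41.5, 162. ,   4.7]), array([-0.2, -0.5, -0.4]), array([ -0.8,   0.2, 179.6])]
```

>>> {"method": "drive_tool", "body": {"dp": [[0,40,0],[0,80,0],[20,120,0],[42,161,0],[42,161,0],[42,161,0],[42,161,0]], "dr": [[0,0,0],[0,0,0],[0,0,0],[0,0,0],[0,0,0],[0,0,0],[0,0,0]], "hand": [0,0,0,0,0,0,0]}}

```text
time_s: 18.58
ee_pos: [0.559, 0.0346, 0.0729]
tool_rot: [-3.14, -0.071, 0.0]
ft_force: [-0.3, 0.5, 0.0]
width: 0.003
grasp_force: 0.0
```

```bash
python3 - <<'E'
from h import *
s=r.observe(); print(s["ee_pos"],go([.5625,.035,.003],-87))
c=viewer.get_calibration("wrist"); im=viewer.camera("wrist"); import pickle
np.save("w7.npy",im); pickle.dump(c,open("w7.pkl","wb"))
g=im.min(2); print([(y,int(g[y,265]),int(g[y,370])) for y in range(165,262,3)])
for y in (180,190,200,210,220,230,240): print(y,ray(c,(316,y),.0415).round(4))
E
```

```text
[0.55899292 0.03460757 0.07291532] [array([ 3.5, -0.2, 69.9]), array([-0. ,  0. , -0.4]), array([0.000e+00, 1.000e-01, 1.796e+02])]
[(165, 147, 151), (168, 146, 151), (171, 147, 152), (174, 147, 150), (177, 146, 150), (180, 148, 148), (183, 149, 150), (186, 148, 149), (189, 148, 93), (192, 148, 96), (195, 147, 97), (198, 150, 97), (201, 135, 96), (204, 91, 94), (207, 111, 107), (210, 118, 107), (213, 116, 104), (216, 116, 108), (219, 114, 103), (222, 116, 107), (225, 114, 108), (228, 114, 108), (231, 110, 104), (234, 109, 82), (237, 107, 102), (240, 125, 130), (243, 127, 133), (246, 118, 117), (249, 163, 112), (252, 179, 112), (255, 176, 112), (258, 176, 113), (261, 176, 112)]
180 [0.5873 0.0359 0.0415]
190 [0.5804 0.0356 0.0415]
200 [0.5734 0.0353 0.0415]
210 [0.5663 0.035  0.0415]
220 [0.559  0.0347 0.0415]
230 [0.5516 0.0343 0.0415]
240 [0.5441 0.034  0.0415]
```

>>> {"method": "drive_tool", "body": {"dp": [[3,0,0],[3,0,25],[3,0,45],[3,0,60],[3,0,70],[3,0,70],[3,0,70]], "dr": [[0,0,0],[0,0,0],[0,0,0],[0,0,0],[0,0,0],[0,0,0],[0,0,0]], "hand": [0,0,0,0,0,0,0]}}

```text
time_s: 19.22
ee_pos: [0.5618, 0.0358, 0.0034]
tool_rot: [-3.14, -0.075, 0.001]
ft_force: [-0.3, -1.1, 0.7]
width: 0.005
grasp_force: 0.0
```

>>> {"method": "drive_tool", "body": {"dp": [[-3,0,0],[-6,0,0],[-10,0,0],[-16,0,0],[-24,0,0],[-32,0,0],[-40,0,0],[-48,0,0],[-56,0,0],[-64,0,0],[-72,0,0],[-80,0,0],[-88,0,0],[-95,0,0],[-102,0,0],[-108,0,0],[-113,0,0],[-117,0,0],[-120,0,0],[-120,0,0]], "dr": [[0,0,0],[0,0,0],[0,0,0],[0,0,0],[0,0,0],[0,0,0],[0,0,0],[0,0,0],[0,0,0],[0,0,0],[0,0,0],[0,0,0],[0,0,0],[0,0,0],[0,0,0],[0,0,0],[0,0,0],[0,0,0],[0,0,0],[0,0,0]], "hand": [0,0,0,0,0,0,0,0,0,0,0,0,0,0,0,0,0,0,0,0]}}

```text
time_s: 20.88
ee_pos: [0.441, 0.0288, 0.0032]
tool_rot: [3.14, 0.072, -0.003]
ft_force: [1.2, -0.4, 0.5]
width: 0.005
grasp_force: 0.0
```

```bash
python3 - <<'E'
from h import *
s=r.observe(); print(s["ee_pos"],s["ft_force"]); c=viewer.get_calibration("wrist"); im=viewer.camera("wrist")
for y in (225,235,245,255,262,270,280): print(y,ray(c,(316,y),.0415).round(4))
g=im.min(2); print([(y,int(g[y,258]),int(g[y,375])) for y in range(200,310,4)])
E
```

```text
[0.44096002 0.02879726 0.00324473] [ 1.16053464 -0.37910192  0.47761709]
225 [0.4638 0.0299 0.0415]
235 [0.4587 0.0297 0.0415]
245 [0.4534 0.0295 0.0415]
255 [0.448  0.0292 0.0415]
262 [0.4442 0.0291 0.0415]
270 [0.4398 0.0289 0.0415]
280 [0.4341 0.0286 0.0415]
[(200, 54, 55), (204, 55, 54), (208, 58, 56), (212, 56, 56), (216, 56, 54), (220, 56, 56), (224, 55, 55), (228, 59, 55), (232, 78, 67), (236, 146, 95), (240, 93, 94), (244, 91, 93), (248, 93, 93), (252, 129, 112), (256, 124, 111), (260, 125, 104), (264, 122, 99), (268, 122, 94), (272, 119, 99), (276, 121, 100), (280, 123, 103), (284, 138, 109), (288, 190, 133), (292, 240, 167), (296, 238, 158), (300, 226, 146), (304, 219, 141), (308, 191, 122)]
```

The drawer is out about 117 mm. Next I free the hook, rise, and go over the heat sink.

>>> {"method": "drive_tool", "body": {"dp": [[5,0,0],[5,0,-20],[5,0,-60],[5,0,-90],[5,0,-90],[5,0,-90]], "dr": [[0,0,0],[0,0,0],[0,0,0],[0,0,0],[0,0,0],[0,0,0]], "hand": [0,0,0,0,0,0]}}

```text
time_s: 21.43
ee_pos: [0.4485, 0.0291, 0.0947]
tool_rot: [3.14, 0.071, 0.005]
ft_force: [-0.8, 0.6, -0.2]
width: 0.002
grasp_force: 0.0
```

```bash
python3 - <<'E'
from h import *
s=r.observe(); print(s["ee_pos"],go([.434,-.1575,.09],-87.3))
c=viewer.get_calibration("wrist"); im=viewer.camera("wrist"); cv2.imwrite("pics/w8.png",im)
import pickle; np.save("w8.npy",im); pickle.dump(c,open("w8.pkl","wb"))
E
```

```text
[0.44847523 0.02908847 0.09470681] [array([-22.9, 185.7,   4.7]), array([ 0. , -0.2, -0.1]), array([ -0.3,  -0. , 179.9])]
```

View pics/w8.png

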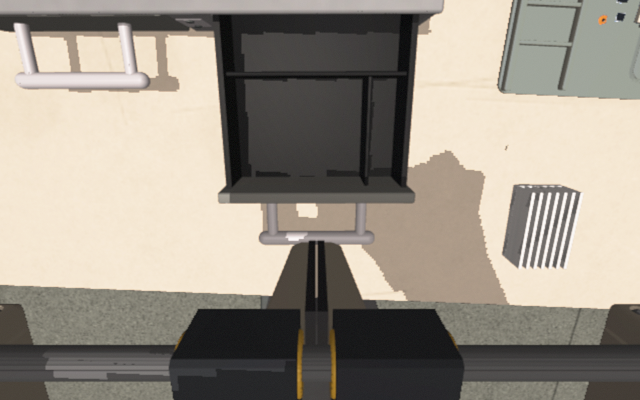

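The drawer is open: bar at (261–374, 238), cross wall at row 74, divider at column ~367, and the compartment is empty. The heat sink is at about (505–578, 185–268).

```bash
python3 - <<'E'
from h import *
import pickle
c=pickle.load(open("w8.pkl","rb")); im=np.load("w8.npy"); g=im.min(2)
print(g[125,214:250].tolist()); print(g[125,352:422].tolist()); print(g[66:84,300].tolist(),g[165:205,300].tolist())
a=ray(c,(266,238),.0415);b=ray(c,(370,238),.0415);m=(a+b)/2;t=np.radians(2.9)
ex=np.array([np.cos(t),np.sin(t),0]);ey=np.array([-np.sin(t),np.cos(t),0])
print("bar",a,b,m,"pocket nominal",m+.081*ex+.0125*ey)
for n,p in [("Lin",(224,125)),("divL",(362,125)),("divR",(371,125)),("Rin",(409,125)),("cross",(300,75)),("frontTop",(300,200))]:
    X=ray(c,p,.042 if n!="frontTop" else .06); print(n,X.round(4),"chest-rel-bar x,y mm",(np.array([ex@(X-m),ey@(X-m)])*1000).round(1))
E
```

```text
[205, 203, 202, 203, 204, 205, 191, 137, 68, 59, 62, 62, 52, 29, 14, 16, 11, 12, 13, 13, 14, 11, 14, 11, 21, 28, 30, 28, 28, 30, 28, 28, 28, 28, 48, 62]
[59, 60, 60, 60, 59, 60, 58, 58, 47, 24, 11, 15, 12, 16, 26, 49, 54, 40, 33, 35, 48, 55, 56, 56, 57, 54, 55, 54, 54, 56, 55, 55, 56, 53, 54, 54, 53, 54, 54, 52, 53, 45, 19, 17, 13, 11, 16, 14, 11, 12, 14, 14, 19, 41, 54, 52, 50, 51, 90, 169, 211, 213, 212, 213, 212, 212, 213, 213, 211, 211]
[69, 70, 69, 69, 64, 50, 43, 47, 44, 29, 13, 15, 26, 47, 66, 69, 66, 67] [57, 57, 57, 56, 58, 55, 57, 56, 55, 56, 48, 41, 51, 51, 52, 52, 52, 50, 54, 53, 53, 56, 53, 54, 54, 54, 54, 61, 80, 89, 92, 92, 92, 92, 92, 91, 90, 100, 156, 212]
bar [0.42441606 0.06654205 0.0415    ] [ 0.42789367 -0.01337184  0.0415    ] [0.42615487 0.0265851  0.0415    ] pocket nominal [0.50641872 0.04316712 0.0415    ]
Lin [0.5083 0.0959 0.042 ] chest-rel-bar x,y mm [85.6 65.1]
divL [ 5.126e-01 -1.000e-04  4.200e-02] chest-rel-bar x,y mm [ 85.  -31.1]
divR [ 0.5128 -0.0064  0.042 ] chest-rel-bar x,y mm [ 84.9 -37.3]
Rin [ 0.514  -0.0329  0.042 ] chest-rel-bar x,y mm [ 84.7 -63.8]
cross [0.5434 0.044  0.042 ] chest-rel-bar x,y mm [118.   11.5]
frontTop [0.4615 0.0407 0.06  ] chest-rel-bar x,y mm [36.1 12.4]
```

>>> {"method": "drive_tool", "body": {"dp": [[-2,40,0],[-8,80,0],[-14,120,0],[-20,160,0],[-23,186,0],[-23,186,0],[-23,186,0],[-23,186,0]], "dr": [[0,0,0],[0,0,0],[0,0,0],[0,0,0],[0,0,0],[0,0,0],[0,0,0],[0,0,0]], "hand": [0.3,0.5,0.8,0.8,0.8,0.8,0.8,0.8]}}

```text
time_s: 22.15
ee_pos: [0.432, -0.1564, 0.0923]
tool_rot: [-3.139, -0.073, 0.004]
ft_force: [0.1, 0.3, 0.2]
width: 0.565
grasp_force: 0.0
```

```bash
python3 - <<'E'
from h import *
s=r.observe(); c=viewer.get_calibration("wrist"); im=viewer.camera("wrist"); cv2.imwrite("pics/w9.png",im)
print(s["ee_pos"],s["width"])
hsv=cv2.cvtColor(im,cv2.COLOR_BGR2HSV); k=((hsv[...,1]<25)&(hsv[...,2]>60)).astype(np.uint8)
k[:, :200]=0;k[:,440:]=0;k[260:]=0;k=cv2.morphologyEx(k,cv2.MORPH_CLOSE,np.ones((7,7)))
for ct in sorted(cv2.findContours(k,0,2)[0],key=cv2.contourArea)[-3:]:
    rc=cv2.minAreaRect(ct); print(cv2.contourArea(ct),rc,[ray(c,p,.028).round(4).tolist()[:2] for p in cv2.boxPoints(rc)])
E
```

```text
[ 0.4319717  -0.15637396  0.09229025] 0.5648543515279497
4200.0 ((320.9999694824219, 198.49996948242188), (51.99999237060547, 84.99998474121094), -0.0) [[0.4012, -0.1407], [0.47, -0.1388], [0.4718, -0.1776], [0.4031, -0.1825]]
10884.0 ((349.5, 32.5), (65.0, 179.0), 90.0) [[0.5725, -0.1128], [0.5779, -0.2308], [0.5381, -0.2368], [0.5324, -0.1127]]
```

>>> {"method": "drive_tool", "body": {"dp": [[2,2,0],[2,2,30],[2,2,60],[2,2,80],[2,2,90],[2,2,96],[2,2,99],[2,2,102],[2,2,102]], "dr": [[0,0,0],[0,0,0],[0,0,0],[0,0,0],[0,0,0],[0,0,0],[0,0,0],[0,0,0],[0,0,0]], "hand": [0.8,0.8,0.8,0.8,0.8,0.8,0.8,0.8,0.8]}}

```text
time_s: 22.95
ee_pos: [0.4354, -0.1595, -0.0081]
tool_rot: [3.14, 0.073, 0.002]
ft_force: [0.5, 0.2, 0.5]
width: 0.8
grasp_force: 0.0
```

TCP is at −8 mm with no contact, which confirms the shorter fingers. Closing.

>>> {"method": "drive_tool", "body": {"dp": [[0,0,2],[0,0,3],[0,0,3],[0,0,3],[0,0,3],[0,0,3],[0,0,3],[0,0,3],[0,0,3],[0,0,3],[0,0,3]], "dr": [[0,0,0],[0,0,0],[0,0,0],[0,0,0],[0,0,0],[0,0,0],[0,0,0],[0,0,0],[0,0,0],[0,0,0],[0,0,0]], "hand": [0.8,0.7,0.6,0.5,0.4,0.4,0.4,0.4,0.4,0.4,0.4], "squeeze": 20}}

```text
time_s: 23.87
ee_pos: [0.4349, -0.1596, -0.0114]
tool_rot: [3.141, 0.072, 0.0]
ft_force: [-0.3, -0.9, 3.3]
width: 0.433
grasp_force: 20.0
```

```bash
python3 - <<'E'
from h import *
s=r.observe(); print(s["ee_pos"],s["width"],s["grasp_force"],go([.5064,.0445,.12],-87.1))
E
```

```text
[ 0.43492404 -0.15960506 -0.0113979 ] 0.4329206019379707 20.00045746564865 [array([  80.8, -200.6, -131.4]), array([ 0. , -0. , -0.3]), array([ -0. ,  -0. , 179.7])]
```

>>> {"method": "drive_tool", "body": {"dp": [[0,0,-15],[0,0,-45],[0,0,-85],[0,-30,-90],[20,-70,-90],[40,-110,-90],[60,-150,-90],[81,-190,-90],[81,-201,-90],[81,-201,-90],[81,-201,-90],[81,-201,-90]], "dr": [[0,0,0],[0,0,0],[0,0,0],[0,0,0],[0,0,0],[0,0,0],[0,0,0],[0,0,0],[0,0,0],[0,0,0],[0,0,0],[0,0,0]], "hand": [0.4,0.4,0.4,0.4,0.4,0.4,0.4,0.4,0.4,0.4,0.4,0.4]}}

```text
time_s: 24.87
ee_pos: [0.5057, 0.044, 0.0779]
tool_rot: [3.14, 0.071, -0.003]
ft_force: [-0.1, -0.4, -1.2]
width: 0.431
grasp_force: 20.0
```

```bash
python3 - <<'E'
from h import *
s=r.observe(); c=viewer.get_calibration("wrist"); im=viewer.camera("wrist"); cv2.imwrite("pics/w10.png",im)
g=im.min(2); print(s["ee_pos"],s["width"],go([.5064,.0445,.0786],-87.1))
z=s["ee_pos"][2]+.0114+.028
print([(y,int(g[y,316])) for y in range(100,300,4)])
print(g[200,250:390:3].tolist())
T=lambda X:(Ro.from_rotvec(s["tool_rot"]).inv().apply(X-s["ee_pos"])*1000).round(1)
for y in range(150,300,20): print(y,T(ray(c,(316,y),z)))
print("pocket cross-wall edge predicted row",proj(c,[.5064+.038,.046,.042]))
E
```

```text
[0.50568952 0.04402846 0.07785403] 0.43144988840481946 [array([ 0.6, -1.1, -0.6]), array([ 0.1,  0.1, -0.4]), array([ 1.000e-01, -1.000e-01,  1.796e+02])]
[(100, 186), (104, 184), (108, 185), (112, 184), (116, 131), (120, 66), (124, 66), (128, 65), (132, 63), (136, 63), (140, 62), (144, 61), (148, 60), (152, 62), (156, 17), (160, 16), (164, 44), (168, 31), (172, 33), (176, 33), (180, 35), (184, 34), (188, 31), (192, 84), (196, 107), (200, 107), (204, 106), (208, 255), (212, 252), (216, 252), (220, 253), (224, 184), (228, 185), (232, 185), (236, 185), (240, 185), (244, 184), (248, 183), (252, 182), (256, 183), (260, 183), (264, 182), (268, 182), (272, 180), (276, 180), (280, 180), (284, 179), (288, 179), (292, 177), (296, 177)]
[15, 16, 27, 28, 29, 30, 29, 29, 26, 105, 105, 227, 177, 146, 106, 234, 185, 169, 104, 194, 186, 179, 107, 171, 191, 180, 107, 160, 195, 179, 107, 211, 194, 237, 113, 98, 33, 35, 32, 33, 36, 35, 25, 12, 14, 22, 24]
150 [ 59.1  -0.  -39.5]
170 [ 50.   -0.1 -39.5]
190 [ 40.5  -0.1 -39.5]
210 [ 30.8  -0.1 -39.5]
230 [ 20.7  -0.1 -39.4]
250 [ 10.2  -0.1 -39.4]
270 [ -0.7  -0.1 -39.4]
290 [-11.9  -0.1 -39.4]
pocket cross-wall edge predicted row [np.float64(315.6362965469461), np.float64(163.30650595148876)]
```

The sink sits centred in the hand, and the cross wall is within 2 mm of prediction. Lowering.

>>> {"method": "drive_tool", "body": {"dp": [[0,-1,15],[0,-1,35],[0,-1,52],[0,-1,64],[0,-1,71],[0,-1,75],[0,-1,77],[0,-1,78],[0,-1,78]], "dr": [[0,0,0],[0,0,0],[0,0,0],[0,0,0],[0,0,0],[0,0,0],[0,0,0],[0,0,0],[0,0,0]], "hand": [0.4,0.4,0.4,0.4,0.4,0.4,0.4,0.4,0.4]}}

```text
time_s: 25.67
ee_pos: [0.5069, 0.046, 0.0009]
tool_rot: [3.141, 0.072, 0.001]
ft_force: [0.7, 0.3, -1.0]
width: 0.431
grasp_force: 20.0
```

>>> {"method": "drive_tool", "body": {"dp": [[0,0,1],[0,0,1.5],[0,0,2],[0,0,2.3],[0,0,2.3]], "dr": [[0,0,0],[0,0,0],[0,0,0],[0,0,0],[0,0,0]], "hand": [0.4,0.4,0.4,0.4,0.4]}}

```text
time_s: 26.08
ee_pos: [0.5068, 0.046, -0.0014]
tool_rot: [3.141, 0.072, 0.001]
ft_force: [-0.7, -0.7, 2.9]
width: 0.43
grasp_force: 20.0
```

Touching the floor (about +3 N). I release narrowly and rise.

>>> {"method": "drive_tool", "body": {"dp": [[0,0,0],[0,0,0],[0,0,0],[0,0,0],[0,0,0],[0,0,-10],[0,0,-25],[0,0,-50],[0,0,-90],[0,0,-120],[0,0,-120],[0,0,-120]], "dr": [[0,0,0],[0,0,0],[0,0,0],[0,0,0],[0,0,0],[0,0,0],[0,0,0],[0,0,0],[0,0,0],[0,0,0],[0,0,0],[0,0,0]], "hand": [0.46,0.5,0.54,0.54,0.54,0.54,0.54,0.54,0.54,0.54,0.54,0.54]}}

```text
time_s: 27.08
ee_pos: [0.5079, 0.046, 0.1205]
tool_rot: [3.14, 0.072, 0.007]
ft_force: [-0.7, -0.2, -0.2]
width: 0.54
grasp_force: 0.0
```

```bash
python3 - <<'E'
from h import *
s=r.observe(); c=viewer.get_calibration("wrist"); im=viewer.camera("wrist"); cv2.imwrite("pics/w11.png",im)
print(s["time_s"],s["ee_pos"],s["width"],s["ft_force"])
k=np.zeros(im.shape[:2],np.uint8); g=im.min(2)
P=np.array([proj(c,[.5064+dx,.0445+dy,.03]) for dx in(-.036,.036) for dy in(-.045,.045)]); lo=P.min(0).astype(int);hi=P.max(0).astype(int)
k[lo[1]:hi[1],lo[0]:hi[0]]=(g>90)[lo[1]:hi[1],lo[0]:hi[0]]
k=cv2.morphologyEx(k,cv2.MORPH_CLOSE,np.ones((9,9)))
ct=max(cv2.findContours(k,0,2)[0],key=cv2.contourArea); rc=cv2.minAreaRect(ct)
print(lo,hi,rc,[ray(c,p,.038).round(4).tolist()[:2] for p in cv2.boxPoints(rc)])
# left drawer bar & right bar positions
for (x,y,n) in ((.5347,.193,"L home"),(.426,.0266,"R")):
    q=np.array(proj(c,[x,y,.0415])); print(n,q)
    if 0<q[0]<640:
        col=g[max(0,int(q[1])-20):int(q[1])+20,int(q[0])]; print(int(q[1])-20,col.tolist())
E
```

```text
27.0833 [0.50793128 0.04596463 0.12050049] 0.5403143695015306 [-0.73015758 -0.16738216 -0.15097727]
[264 154] [373 239] ((316.0, 198.0), (80.0, 50.0), 90.0) [[0.5417, 0.0675], [0.5434, 0.0274], [0.4744, 0.0229], [0.4725, 0.0659]]
L home [132.25157122 160.53279842]
140 [202, 202, 202, 203, 203, 203, 201, 202, 202, 183, 133, 128, 128, 123, 120, 154, 180, 197, 214, 222, 226, 225, 226, 221, 213, 197, 176, 173, 202, 203, 205, 204, 205, 205, 206, 205, 205, 205, 205, 205]
R [333.62570279 289.78182082]
269 [133, 132, 131, 129, 131, 161, 204, 206, 207, 205, 205, 206, 195, 152, 102, 130, 156, 176, 198, 223, 238, 237, 228, 222, 214, 195, 189, 204, 207, 207, 206, 206, 206, 206, 207, 206, 204, 206, 205, 205]
```

The sink lies flat and aligned in the compartment. The left bar is at its home position and the right bar still at the open one.

```bash
python3 -c "
from rig import r
print(r.job_done())"
```

```text
the job is handed in; nothing more can be done
None
```

The job is handed in at about 27 s: the heat sink lies flat, front to back, in the long drawer's front compartment, that drawer is about 117 mm open, the cross drawer is shut home, and the tin, spool and phone were left alone (the handover gave no verdict).

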